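# Dip the oil canister and show the reading

## Task

Check how full the steel oil canister is: pull the blue cap off its slanted dip tube and hang it mouth down on the white drip peg of the tray, then take the dipstick off its rests, push it down the tube until its collar sits on the rim, and draw it right out again. Finish holding it in the gripper for someone to read: still and level, scale strip up, the rod over the drip tray and about a hand's breadth above the rests, touching nothing; do not put it down. Leave the other things on the worktop where they stand.

Things in the scene. Friction and masses are not known exactly. Their poses are not given: they have to be found in the camera images.
- canister: Fixed, heavy round steel oil canister, 190 mm diameter, 163 mm to the top of its black screw lid (diameter 100 mm). Upright wall to z = 85 mm, then a 45 degree conical shoulder up to the lid. Origin: centre of the underside; z up; -x is the side with the dip tube. Two small carrying bails on the +y and -y sides reach 110 mm from the axis at z about 66 mm.
- dip_tube: Steel guide tube on the canister's shoulder: outer diameter 25 mm, straight bore 16 mm, sticking 45 mm out of the shoulder; the whole rod fits inside. Origin: centre of its mouth (canister frame [-101.8, 0, 141.8] mm). z points out of the mouth along the tube (away from the canister, 45 degrees up); y is horizontal.
- tube_cap: Loose blue ribbed plastic cap, 30 g, diameter 38 mm, length 38 mm, open below: bore 30 mm, 32 mm deep. Origin: centre of its open rim; z towards the closed end. At the start it sits loosely over the dip tube, its z along the tube's z, rim 32 mm below the mouth, and pulls straight off along the tube. Grip it across its diameter.
- cap_mid (a point): Point on the cap's axis 20 mm from its open rim, a good grip height.
- drip_tray: Fixed aluminium drip tray, 360 (x) by 110 (y) mm, walls 14 mm high. Origin: centre of the underside, z up. Two notched steel rests on its x axis, at x = -141 mm (notch 18 mm wide, prongs up to 69 mm) and x = +52 mm (notch 13.6 mm, prongs up to 73 mm), carry the dipstick with its axis 62 mm above the worktop, tip towards +x.
- peg_top (a point): Top centre of the white upright drip peg at x = +142 mm on the tray, 62 mm above the worktop; peg diameter 22 mm, tapering to 15 mm over the top 9 mm. A cap hung on it rests with its inner top on the peg, its rim 30 mm above the worktop.
- dipstick: Loose dipstick, about 130 g. Origin: centre of its collar's front face; x along the rod to the tip, z out of the side with the white scale strip. Steel rod, 10 mm diameter, to x = 140 mm, tapered end; collar 30 mm diameter, 8 mm thick, behind the origin; black handle to x = -96 mm, 14 mm wide (y), 18 mm high (z). Centre of mass x = -33 mm. Starts level in the rests, scale up; lifts straight out.
- dipstick_tip (a point): The rod's tip, 140 mm in front of the collar face.
- dipstick_grip (a point): Point in the middle of the handle, 50 mm behind the collar face, between the rests: take it across the 14 mm width.
- red_funnel: Red plastic funnel standing wide end down, 92 mm diameter, 88 mm high. Origin: centre of the underside. To be left alone.
- orange_mug: Orange mug, 78 mm diameter, 101 mm high. Origin: centre of the underside. To be left alone.
- tape: Roll of beige tape lying flat, 96 mm diameter, 25 mm high. Origin: centre of the underside. To be left alone.
- jar: Glass candle jar, 76 mm diameter, 90 mm high. Origin: centre of the underside. To be left alone.
- oil_bottle: White bottle with a purple cap, 60 mm diameter, 190 mm high. Origin: centre of the underside. To be left alone.

How it is judged (in metres and radians):
On the way, in this order (a step that is already met when the one before it is completed fails the run):
1. the cap hangs mouth down on the drip peg and has been let go (horizontal distance between tube_cap and peg_top below 0.008 m and angle between tube_cap's own z axis and vertical below 0.3 rad and z of tube_cap in the frame of drip_tray below 0.037 m and contact force between tube_cap and the fingers below 0.05 N), for 0.2 s.
2. the dipstick is in the dip tube with its collar on the rim (z of dipstick in the frame of dip_tube below 0.004 m and distance between dipstick and dip_tube below 0.008 m and angle between the x axis of dipstick and the z axis of dip_tube, either way round below 0.12 rad), for 0.2 s.
3. the dipstick has been drawn right out of the tube (distance between dipstick and dip_tube above 0.16 m and contact force between dipstick and canister below 0.05 N), for 0.1 s.
At the end, for the whole second after the job is handed in: Dipstick held still by the fingers alone, scale up, within 8 degrees of level, collar and tip over the tray's outline, 115 to 350 mm above the worktop; cap let go on the peg (within 8 mm of its axis, tilt under 17 degrees, rim under 37 mm above the worktop) (all of step 1 and x of dipstick_tip in the frame of drip_tray between -0.18 and 0.18 m and y of dipstick_tip in the frame of drip_tray between -0.055 and 0.055 m and x of dipstick in the frame of drip_tray between -0.18 and 0.18 m and y of dipstick in the frame of drip_tray between -0.055 and 0.055 m and angle between dipstick's own z axis and vertical below 0.14 rad and height (world z) of dipstick between 0.115 and 0.35 m and height (world z) of dipstick_tip above 0.115 m and contact force between dipstick and the fingers above 1 N and contact force between dipstick and drip_tray below 0.05 N and contact force between dipstick and canister below 0.05 N and contact force between dipstick and tube_cap below 0.05 N and linear speed of each of dipstick, tube_cap below 0.02 m/s and angular speed of dipstick below 0.15 rad/s); the arm keeps its last pose, push and grip.
It fails at once if a bystander (funnel, mug, tape, jar or bottle) was shifted by more than 30 mm (distance of any of red_funnel, orange_mug, tape, jar, oil_bottle from where it was at the start of the episode above 0.03 m).
It also fails if it takes over 64 s, if anything falls off the work surface, if the arm or the gripper's body presses on something with over 40 N, if the wrist force passes 120 N, or if a joint passes its speed limit or range.

## Robot

A 7-joint arm with a two-finger parallel gripper is mounted at the origin on the work surface; the furniture and walls round the work are solid. World frame = base frame: x ahead of the robot, y to its left, z up, the work surface at z = 0. Lengths are in m, angles in degrees, forces in N, time in s.
With the tool pointing down it reaches from about 0.425 to 0.875 m from the base axis. Payload 4.7 kg.
Tool frame: the origin (TCP) lies midway between the tips of the shut fingers; the grasp point (between the pads) lies 19 mm behind it; z points along the fingers, y is the line along which they close (so a half turn about z gives the same grasp; the last joint's range is limited). The gripper opens to 87 mm and grips with 3 to 60 N. Pads are 19 mm wide; open, the fingers measure 117 mm over their backs; the gripper's body (75 mm by 190 mm) begins 51 mm behind the grasp point.
Start: joints at [75.865, 18.392, -4.016, 83.108, 1.295, 78.541, -3.26], TCP at [0.168, -0.628, 0.223] pointing down, gripper open.
Joint ranges: [-163.93, 163.93], [-17.29, 119.83], [-79.2, 71.16], [3.27, 140.29], [-89.18, 269.18], [5.43, 117.66], [-154.24, 154.24]. Speed limits (degrees/s): [147.25, 147.25, 180, 180, 180, 180, 180].

## Interface

Orientations are given as [roll, pitch, yaw] about the fixed x, y, z axes, in that order (R = Rz(yaw) Ry(pitch) Rx(roll)).
In Python, from cell import env gives the robot as it stands. The module is installed in compiled form; this text tells all that it offers.
- The arm moves only by the tool step_arm, never from a script. Its argument "rows" is a list of rows, each an object with "angular": the turn, a rotation vector about the tool's x, y, z in units of pi rad (1.0 is pi rad), a list of three; "slide": the shift along the tool's x, y, z in units of 500 mm (1.0 is 500 mm), a list of three; "jaw": the opening, from 0 (shut) to 1 (fully open). A call has 1 to 10 rows; each row shifts and turns the commanded pose from where the row before left it, along the tool's axes as they then stand; what a row does not reach is not made up. A row lasts 1/8 s, in which the tool goes at most 62.5 mm and 10.7 degrees, less where a joint would pass 70% of its speed; a pose out of reach is approached as far as the arm can. A call with a number of a shift or a turn outside -1 to 1 is refused whole. A call with a gripper value outside its range is refused whole. The fingers move at their own pace and stop on an object; "newtons" is the grip in N (left out, the last holds). Time passes only in rows, so rows that do not move let the fingers close. It gives the time, the measured TCP pose, the force, the opening and the grip force at its end, in the units of the state.
- env.get_obs(): the state, without advancing time (a new reading comes with each control period).
- env.read_camera(name): name is "side" or "top" or "wrist"; returns the picture (420x560x3 uint8, red, green, blue); there is no depth.
- env.camera_info(name): a dict with "fx", "fy", "cx", "cy" (pixels), "R" (3x3) and "t" (3): a world point X has camera coordinates R X + t. Camera axes: x right, y down, z forward; pixel columns grow to the right and rows downward; lengths in m; the calibration is good to about 2 mm. The wrist camera is an equidistant fisheye: a pixel r from the principal point sees the ray r / f radians off the axis. A picture is of the moment at which its call begins: read the wrist's pose just before it. camera_info takes no time and is no camera call; for the wrist camera it gives the pose at the moment of the call.
- env.sign_off(): hands the job in; it is judged then, once.
The state is a dict: "time_s": time; "qpos": joint angles; "joint_velocities": joint speeds; "effort": joint torques, N m; "tool_pos": TCP position; "tool_rot": TCP orientation; "force": force on the tool from outside, world axes, zero at the start; "wrist_torque": the same for the moment, N m; "grip_width": finger opening in m; "grasp_force": force on a finger pad.
Only numpy, scipy, OpenCV 4.12 (cv2) and the standard library are available. Lean on these libraries where they do the work, as an engineer would, in place of code of your own. Each camera call takes 0.05 s, during which the arm holds its last target. There are 200 camera calls.

## Working session

There is one attempt and no reset: what is moved stays moved. The work goes in short steps, Python scripts to look and compute and a tool call to move; the robot and the scene stay as the last step left them, time stands still between calls to the robot, and variables do not carry over. Pictures are saved under pics/ and viewed, at most 10 in all, crops included, and the job is handed in when it is done.

Besides the shell and the picture viewer there is one more tool, called as name([rows], argument=value, ...), one row to a line, values as JSON. step_arm: Moves the arm, as the interface text tells. Shifts and turns lie within -1 to 1; 1 stands for 500 mm of shift or pi rad of turn. Its arguments: {"type":"object","properties":{"rows":{"type":"array"},"newtons":{"type":"number"}},"required":["rows"]}

```bash
mkdir -p pics
cat > h.py <<'E'
import numpy as np, cv2
from scipy.spatial.transform import Rotation as Ro
from cell import env
def snap(n,f):
    im=env.read_camera(n); cv2.imwrite('pics/'+f,im[:,:,::-1]); return im
def ray(ci,u,v,fish=False):
    a=np.array([(u-ci['cx'])/ci['fx'],(v-ci['cy'])/ci['fy']])
    if fish:
        r=np.hypot(*a); d=np.array([*(a/max(r,1e-9)*np.sin(r)),np.cos(r)])
    else: d=np.array([*a,1.])
    R=np.array(ci['R']);t=np.array(ci['t']); d=R.T@d
    return -R.T@t, d/np.linalg.norm(d)
def onz(ci,u,v,z,fish=False):
    o,d=ray(ci,u,v,fish); return o+d*(z-o[2])/d[2]
def cross(r1,r2):
    (o1,d1),(o2,d2)=r1,r2
    s=np.linalg.lstsq(np.c_[d1,-d2],o2-o1,rcond=None)[0]
    p,q=o1+s[0]*d1,o2+s[1]*d2; return (p+q)/2,np.linalg.norm(p-q)
def proj(ci,X):
    c=np.array(ci['R'])@X+np.array(ci['t']); return np.array([c[0]/c[2]*ci['fx']+ci['cx'],c[1]/c[2]*ci['fy']+ci['cy']])
E
python3 - <<'E'
from h import *
for n in('top','side','wrist'):
    ci=env.camera_info(n); print(n,{k:np.round(v,3).tolist() for k,v in ci.items()}); snap(n,n+'0.png')
o=env.get_obs(); print(o['tool_pos'],o['tool_rot'],o['time_s'])
a=[cv2.imread(f'pics/{n}0.png') for n in('top','side')]
E
```

```text
top {'fx': 390.11, 'fy': 390.11, 'cx': 278.557, 'cy': 211.772, 'R': [[0.005, -1.0, -0.023], [-0.993, -0.003, -0.114], [0.114, 0.023, -0.993]], 't': [0.055, 0.611, 1.131]}
side {'fx': 453.528, 'fy': 453.528, 'cx': 291.216, 'cy': 213.616, 'R': [[-0.398, 0.917, -0.013], [0.705, 0.297, -0.645], [-0.587, -0.266, -0.764]], 't': [0.209, -0.37, 1.455]}
wrist {'fx': 325.192, 'fy': 325.192, 'cx': 276.843, 'cy': 212.257, 'R': [[0.258, -0.966, -0.004], [-0.933, -0.25, 0.259], [-0.252, -0.063, -0.966]], 't': [-0.649, -0.031, 0.391]}
[ 0.1674238  -0.62764953  0.2217287 ] [-1.79918236e+02  6.30692145e-03  1.49412297e+01] 0.15
```

View pics/top0.png

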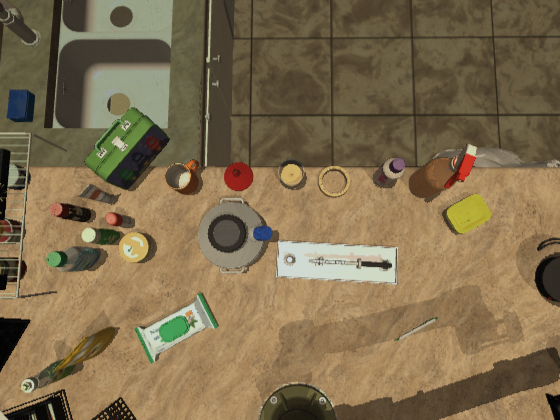

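View pics/side0.png

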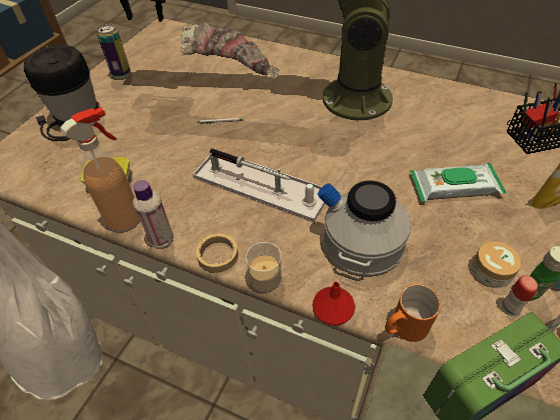

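Top view: cap at (263,233), canister lid (227,234), tray corners about (279,241), (397,247), (396,284), (276,278), handle at (375,265), peg at (290,260). Side view: cap (329,194), lid (371,200), peg (309,193), handle (225,158).

```bash
cat > m.py <<'E'
from h import *
im={n:cv2.imread(f'pics/{n}0.png') for n in('top','side')}
ci={n:env.camera_info(n) for n in im}
def blob(n,box,lo,hi):
    x0,y0,x1,y1=box; h=cv2.cvtColor(im[n][y0:y1,x0:x1],cv2.COLOR_BGR2HSV)
    m=cv2.inRange(h,np.array(lo),np.array(hi)); k,l,s,c=cv2.connectedComponentsWithStats(m)
    i=1+np.argmax(s[1:,4]); mm=(l==i).astype(np.uint8); cn=max(cv2.findContours(mm,0,2)[0],key=len)[:,0]+[x0,y0]
    return c[i]+[x0,y0],s[i,4],cn
B=((100,120,40),(130,255,255))
t=blob('top',(240,215,285,255),*B); s=blob('side',(310,175,350,215),*B)
print('cap',t[:2],s[:2],cross(ray(ci['top'],*t[0]),ray(ci['side'],*s[0])))
K=((0,0,0),(180,255,62))
for n,bx in(('top',(205,213,250,256)),('side',(340,172,402,226))):
    r=blob(n,bx,*K); print('lid',n,r[0],r[1],cv2.boundingRect(r[2]))
for n,bx in(('top',(355,255,397,275)),('side',(205,145,245,170))):
    r=blob(n,bx,*K); print('handle',n,r[0],r[1],cv2.minAreaRect(r[2]))
# tray white
r=blob('top',(265,230,410,295),(0,0,150),(180,60,255)); q=cv2.minAreaRect(r[2]); print('tray',r[0],r[1],q, [onz(ci['top'],*p,.014).round(4).tolist() for p in cv2.boxPoints(q)])
a=cv2.resize(im['top'][205:295,190:405],None,fx=3.6,fy=3.6,interpolation=2)[:,:800]
b=cv2.resize(im['side'][140:270,190:415],None,fx=3.55,fy=3.55,interpolation=2)[:,:800]
cv2.imwrite('pics/tc.png',a);cv2.imwrite('pics/sc.png',b)
E
python3 m.py
```

```text
cap (array([262.43255814, 232.90697674]), np.int32(215)) (array([328.80615385, 194.66769231]), np.int32(325)) (array([0.54132454, 0.0995295 , 0.12959186]), np.float64(0.0011620016172547507))
lid top [227.64042934 233.38103757] 559 (208, 215, 39, 37)
lid side [370.27342048 203.74727669] 918 (347, 181, 49, 41)
handle top [376.87301587 264.30952381] 126 ((376.5, 265.0), (6.0, 29.0), 90.0)
handle side [222.15463918 156.39175258] 194 ((223.3024139404297, 155.93637084960938), (18.64394760131836, 24.412242889404297), 78.11134338378906)
tray [334.9507992  261.85414585] 4004 ((336.84661865234375, 262.04931640625), (120.6595458984375, 37.41231155395508), 3.333850622177124) [[0.4161, 0.0659, 0.014], [0.5276, 0.06, 0.014], [0.5082, -0.301, 0.014], [0.3978, -0.2913, 0.014]]
```

View pics/tc.png

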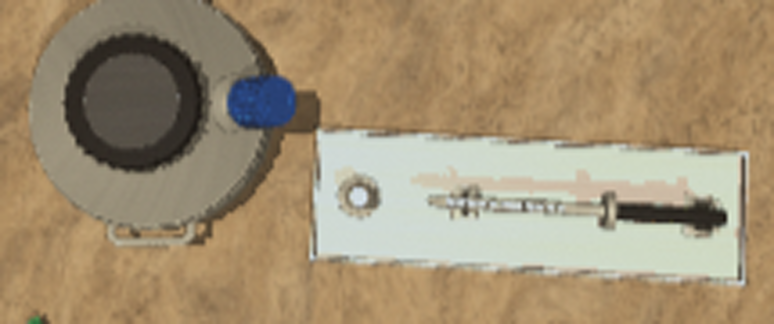

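View pics/sc.png

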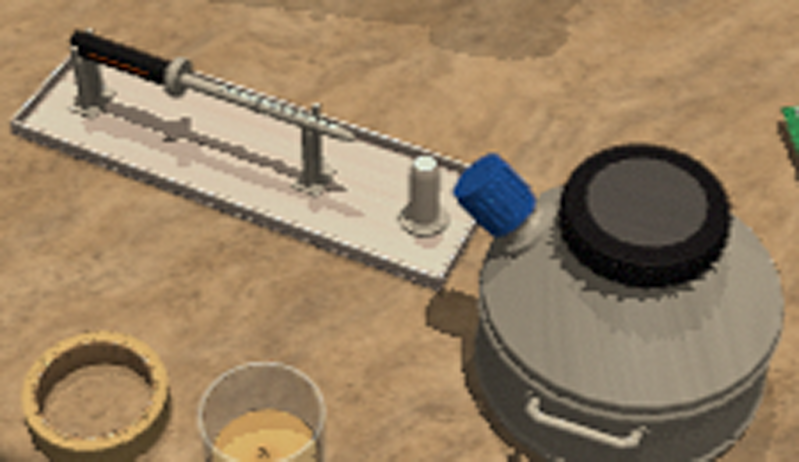

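Top crop: peg top (358,196), collar (608,211), tip (430,200), lid centre (132,102). Side crop: peg top (426,164), collar (178,76), tip (353,137), lid centre (645,205).

Run:
```python
from h import *
c={n:env.camera_info(n) for n in('top','side')}
T=lambda x,y:ray(c['top'],190+(x+.5)/3.6-.5,205+(y+.5)/3.6-.5)
S=lambda x,y:ray(c['side'],190+(x+.5)/3.55-.5,140+(y+.5)/3.55-.5)
P={}
for n,t,s in(('peg',(358,196),(426,164)),('collar',(608,211),(178,76)),('tip',(430,200),(353,137)),('lid',(132,102),(645,205)),('handle_end',(724,217),(76,42))):
    P[n],e=cross(T(*t),S(*s)); print(n,P[n].round(4),round(e,4))
cap=np.array([.5413,.0995,.1296])
d=cap-P['lid'];print('canister -x yaw',np.degrees(np.arctan2(d[1],d[0])),np.linalg.norm(d[:2]))
d=P['tip']-P['handle_end'];print('dip yaw',np.degrees(np.arctan2(d[1],d[0])),np.linalg.norm(d))
co=[onz(c['top'],190+(x+.5)/3.6-.5,205+(y+.5)/3.6-.5,.014) for x,y in((319,129),(747,152),(742,283),(310,258))]
co=np.array(co);print(co.round(4),co.mean(0));d=co[0]-co[1]+co[3]-co[2];print('tray yaw',np.degrees(np.arctan2(d[1],d[0])))
```

```text
peg [0.4702 0.0262 0.0596] 0.001
collar [ 0.4598 -0.1736  0.062 ] 0.0007
tip [ 0.4673 -0.0311  0.0613] 0.0016
lid [0.5391 0.1938 0.1586] 0.0006
handle_end [ 0.455  -0.2645  0.06  ] 0.002
canister -x yaw -88.68547848522698 0.0943566420303306
dip yaw 86.98132579888751 0.23371732130985365
[[ 0.5258  0.0584  0.014 ]
 [ 0.5082 -0.298   0.014 ]
 [ 0.4007 -0.2907  0.014 ]
 [ 0.4188  0.0653  0.014 ]] [ 0.46337978 -0.11625914  0.014     ]
tray yaw 87.13430270382408
```

```bash
cat >> h.py <<'E'
def pose():
    o=env.get_obs(); return np.array(o['tool_pos']),Ro.from_euler('xyz',o['tool_rot'],degrees=True)
def plan(p1,R1,n,jaw,dec=3,start=None):
    p,R=start or pose(); w=(R.inv()*R1).as_rotvec()/n; d=(np.array(p1)-p)/n; rows=[]
    tgt=p.copy()
    for i in range(n):
        tgt=tgt+d; s=np.round(R.inv().apply(tgt-p)/.5,dec); a=np.round(w/np.pi,dec)
        rows.append((a+0.,s+0.)); p=p+R.apply(s*.5); R=R*Ro.from_rotvec(a*np.pi)
    for a,s in rows: print('{"angular":%s,"slide":%s,"jaw":%s}'%(a.tolist(),s.tolist(),jaw),end=',')
    print('\nend',p.round(4),'rot err deg',np.degrees((R.inv()*R1).magnitude()).round(2)); return p,R
def tool(zdir,yhint=(1,0,0)):
    z=np.array(zdir,float);z/=np.linalg.norm(z); y=np.array(yhint,float); y-=z*(y@z); y/=np.linalg.norm(y)
    return Ro.from_matrix(np.c_[np.cross(y,z),y,z])
E
python3 - <<'E'
from h import *
plan((.5,-.01,.30),tool((0,0,-1)),14,1)
E
```

```text
{"angular":[0.0, 0.0, -0.03],"slide":[0.069, -0.073, -0.011],"jaw":1},{"angular":[0.0, 0.0, -0.03],"slide":[0.075, -0.066, -0.011],"jaw":1},{"angular":[0.0, 0.0, -0.03],"slide":[0.081, -0.059, -0.011],"jaw":1},{"angular":[0.0, 0.0, -0.03],"slide":[0.086, -0.051, -0.011],"jaw":1},{"angular":[0.0, 0.0, -0.03],"slide":[0.091, -0.043, -0.011],"jaw":1},{"angular":[0.0, 0.0, -0.03],"slide":[0.094, -0.034, -0.012],"jaw":1},{"angular":[0.0, 0.0, -0.03],"slide":[0.097, -0.024, -0.011],"jaw":1},{"angular":[0.0, 0.0, -0.03],"slide":[0.099, -0.016, -0.011],"jaw":1},{"angular":[0.0, 0.0, -0.03],"slide":[0.1, -0.006, -0.011],"jaw":1},{"angular":[0.0, 0.0, -0.03],"slide":[0.101, 0.003, -0.011],"jaw":1},{"angular":[0.0, 0.0, -0.03],"slide":[0.099, 0.013, -0.011],"jaw":1},{"angular":[0.0, 0.0, -0.03],"slide":[0.098, 0.022, -0.011],"jaw":1},{"angular":[0.0, 0.0, -0.03],"slide":[0.095, 0.031, -0.011],"jaw":1},{"angular":[0.0, 0.0, -0.03],"slide":[0.092, 0.039, -0.011],"jaw":1},
end [ 0.4997 -0.0101  0.2999] rot err deg 0.55
```

step_arm([
  {"angular": [0,0,-0.03],"slide": [0.069,-0.073,-0.011],"jaw": 1},
  {"angular": [0,0,-0.03],"slide": [0.075,-0.066,-0.011],"jaw": 1},
  {"angular": [0,0,-0.03],"slide": [0.081,-0.059,-0.011],"jaw": 1},
  {"angular": [0,0,-0.03],"slide": [0.086,-0.051,-0.011],"jaw": 1},
  {"angular": [0,0,-0.03],"slide": [0.091,-0.043,-0.011],"jaw": 1},
  {"angular": [0,0,-0.03],"slide": [0.094,-0.034,-0.012],"jaw": 1},
  {"angular": [0,0,-0.03],"slide": [0.097,-0.024,-0.011],"jaw": 1},
])

```text
time_s: 1.02
tool_pos: [0.3344, -0.3178, 0.2616]
tool_rot: [180.0, 0.0, 52.9]
force: [1.1, 0.3, 0.7]
grip_width: 0.0869
grasp_force: 0.0
```

step_arm([
  {"angular": [0,0,-0.03],"slide": [0.099,-0.016,-0.011],"jaw": 1},
  {"angular": [0,0,-0.03],"slide": [0.1,-0.006,-0.011],"jaw": 1},
  {"angular": [0,0,-0.03],"slide": [0.101,0.003,-0.011],"jaw": 1},
  {"angular": [0,0,-0.03],"slide": [0.099,0.013,-0.011],"jaw": 1},
  {"angular": [0,0,-0.03],"slide": [0.098,0.022,-0.011],"jaw": 1},
  {"angular": [0,0,-0.03],"slide": [0.095,0.031,-0.011],"jaw": 1},
  {"angular": [0,0,-0.03],"slide": [0.092,0.039,-0.011],"jaw": 1},
  {"angular": [0,0,0],"slide": [0,0,0],"jaw": 1},
  {"angular": [0,0,0],"slide": [0,0,0],"jaw": 1},
])

```text
time_s: 2.15
tool_pos: [0.4995, -0.011, 0.2996]
tool_rot: [-179.9, 0.0, 90.5]
force: [-0.8, -0.2, 0.7]
grip_width: 0.0869
grasp_force: 0.0
```

Run:
```python
from h import *
o=env.get_obs(); print(o['tool_pos'],o['tool_rot'],o['time_s'],np.round(o['qpos'],1))
np.savez('w1.npz',**env.camera_info('wrist')); im=snap('wrist','w1.png')
```

```text
[ 0.49950233 -0.01100186  0.2996353 ] [-1.79945621e+02  3.20310101e-02  9.05074137e+01] 2.15 [ 41.6  -0.1 -42.9  95.6  -0.   84.6  -0.8]
```

View pics/w1.png

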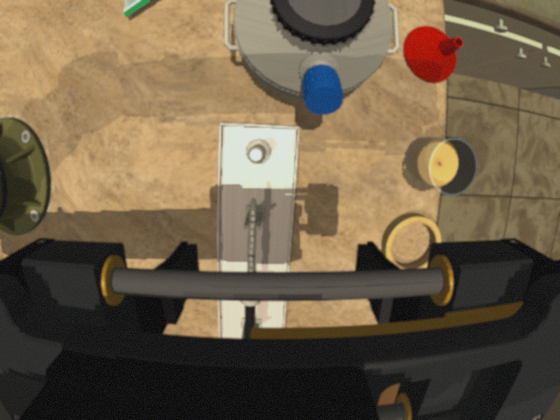

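Wrist view: cap at (322,89), peg top (256,154), bails at (229,26) and (396,28), tray corners (221,124), (298,127).

Run:
```python
from h import *
w=dict(np.load('w1.npz')); c={n:env.camera_info(n) for n in('top','side')}
im=cv2.imread('pics/w1.png'); h=cv2.cvtColor(im[60:120,295:350],cv2.COLOR_BGR2HSV)
m=cv2.inRange(h,np.array((100,120,40)),np.array((130,255,255)));k,l,s,ce=cv2.connectedComponentsWithStats(m);i=1+np.argmax(s[1:,4]);u=ce[i]+[295,60]
rw=ray(w,*u,True);print('cap px',u,s[i])
print('cap top/w',cross(ray(c['top'],262.43,232.9),rw),'side/w',cross(ray(c['side'],328.8,194.67),rw))
rp=ray(w,256,154,True)
print('peg',cross(ray(c['side'],309.65,185.8),rp),cross(ray(c['top'],289,259.1),rp), onz(w,256,154,.062,True))
a,b=onz(w,229,26,.066,True),onz(w,396,28,.066,True);print('bails',a,b,(a+b)/2,np.linalg.norm(a-b),np.degrees(np.arctan2(*(b-a)[1::-1])))
print('tray',onz(w,221,124,.014,True),onz(w,298,127,.014,True))
```

```text
cap px [321.79642629  89.45756222] [   8    5   40   49 1567]
cap top/w (array([0.54017193, 0.09679575, 0.15734302]), np.float64(0.001009664305361724)) side/w (array([0.54361671, 0.10009948, 0.13209424]), np.float64(0.0014153554470673474))
peg (array([0.47372457, 0.02749298, 0.06373446]), np.float64(0.0011443613591838823)) (array([0.47110352, 0.02518329, 0.0343635 ]), np.float64(0.0022131018993085446)) [0.47378029 0.02680192 0.062     ]
bails [0.43973274 0.18833917 0.066     ] [0.6486013  0.19656616 0.066     ] [0.54416702 0.19245267 0.066     ] 0.20903052704429403 2.25561911622534
tray [0.42233508 0.06487514 0.014     ] [0.52782563 0.06061624 0.014     ]
```

```bash
cat >> h.py <<'E'
TZ=np.array([np.sin(np.radians(2))*.7071,-.7067,.7071])  # tube z
MID=np.array([.544,.0997,.133])
E
python3 - <<'E'
from h import *
plan(MID+.07*TZ,tool(-TZ),8,1)
E
```

```text
{"angular":[0.001, 0.031, 0.0],"slide":[0.015, 0.012, 0.029],"jaw":1},{"angular":[0.001, 0.031, 0.0],"slide":[0.013, 0.012, 0.031],"jaw":1},{"angular":[0.001, 0.031, 0.0],"slide":[0.009, 0.011, 0.031],"jaw":1},{"angular":[0.001, 0.031, 0.0],"slide":[0.007, 0.013, 0.033],"jaw":1},{"angular":[0.001, 0.031, 0.0],"slide":[0.003, 0.012, 0.033],"jaw":1},{"angular":[0.001, 0.031, 0.0],"slide":[0.0, 0.012, 0.033],"jaw":1},{"angular":[0.001, 0.031, 0.0],"slide":[-0.003, 0.012, 0.032],"jaw":1},{"angular":[0.001, 0.031, 0.0],"slide":[-0.007, 0.013, 0.032],"jaw":1},
end [0.5459 0.0499 0.1825] rot err deg 0.53
```

step_arm([
  {"angular": [0.001,0.031,0.0],"slide": [0.015,0.012,0.029],"jaw": 1},
  {"angular": [0.001,0.031,0.0],"slide": [0.013,0.012,0.031],"jaw": 1},
  {"angular": [0.001,0.031,0.0],"slide": [0.009,0.011,0.031],"jaw": 1},
  {"angular": [0.001,0.031,0.0],"slide": [0.007,0.013,0.033],"jaw": 1},
  {"angular": [0.001,0.031,0.0],"slide": [0.003,0.012,0.033],"jaw": 1},
  {"angular": [0.001,0.031,0.0],"slide": [0.0,0.012,0.033],"jaw": 1},
  {"angular": [0.001,0.031,0.0],"slide": [-0.003,0.012,0.032],"jaw": 1},
  {"angular": [0.001,0.031,0.0],"slide": [-0.007,0.013,0.032],"jaw": 1},
  {"angular": [0,0,0],"slide": [0,0,0],"jaw": 1},
])

```text
time_s: 3.32
tool_pos: [0.5451, 0.0485, 0.1801]
tool_rot: [-177.7, -44.7, 89.2]
force: [-0.6, 0.3, 0.1]
grip_width: 0.087
grasp_force: 0.0
```

Run:
```python
from h import *
o=env.get_obs(); print(o['tool_pos'],o['tool_rot'],o['time_s'],np.round(o['qpos'],1))
np.savez('w2.npz',**env.camera_info('wrist')); im=snap('wrist','w2.png')
h=cv2.cvtColor(im,cv2.COLOR_RGB2HSV)
m=cv2.inRange(h,np.array((100,120,40)),np.array((130,255,255)));k,l,s,ce=cv2.connectedComponentsWithStats(m);i=1+np.argmax(s[1:,4]);print(ce[i],s[i])
w=dict(np.load('w2.npz'));rw=ray(w,*ce[i],True); print(cross(ray(env.camera_info('side'),328.8,194.67),rw),cross(ray(env.camera_info('top'),262.43,232.9),rw))
print(cross(ray(dict(np.load('w1.npz')),321.8,89.46,True),rw))
p,R=pose(); w_=R.inv(); print('tool frame of w-w point', R.inv().apply(cross(ray(dict(np.load('w1.npz')),321.8,89.46,True),rw)[0]-p))
```

```text
[0.54507612 0.04851752 0.18011147] [-177.69620561  -44.67910685   89.16830532] 3.325 [ 50.5  23.2 -39.1  99.8 -29.5  76.6  23. ]
[277.88482923 222.20849881] [ 252  192   53   60 2518]
(array([0.54350231, 0.09966551, 0.13085946]), np.float64(0.002612799114536198)) (array([0.54294081, 0.09931494, 0.12877732]), np.float64(0.0027532164191813274))
(array([0.54431882, 0.09985889, 0.12839938]), np.float64(0.00010260524488846489))
tool frame of w-w point [-0.00195006  0.00071251  0.07340274]
```

View pics/w2.png

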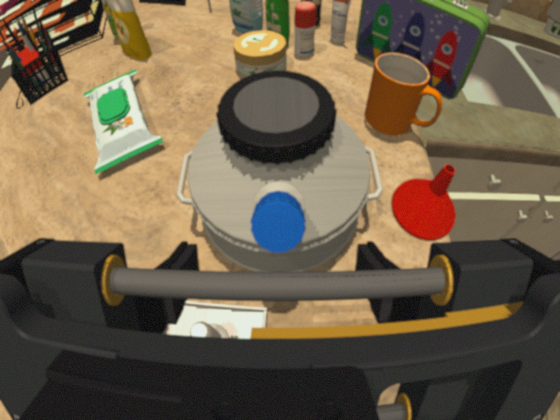

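The cap appears end-on at (278,222), centred between the fingers. Advancing and gripping.

step_arm([
  {"angular": [0,0,0],"slide": [-0.002,0.001,0.03],"jaw": 1},
  {"angular": [0,0,0],"slide": [0,0,0.04],"jaw": 1},
  {"angular": [0,0,0],"slide": [0,0,0.04],"jaw": 1},
  {"angular": [0,0,0],"slide": [0,0,0.04],"jaw": 1},
  {"angular": [0,0,0],"slide": [0,0,0.03],"jaw": 1},
  {"angular": [0,0,0],"slide": [0,0,0],"jaw": 1},
  {"angular": [0,0,0],"slide": [0,0,0],"jaw": 0.3},
  {"angular": [0,0,0],"slide": [0,0,0],"jaw": 0.3},
  {"angular": [0,0,0],"slide": [0,0,0],"jaw": 0.3},
  {"angular": [0,0,0],"slide": [0,0,0],"jaw": 0.3},
], newtons=15)

```text
time_s: 4.62
tool_pos: [0.5444, 0.1137, 0.1184]
tool_rot: [-178.2, -44.6, 89.8]
force: [0.9, 0.2, 0.4]
grip_width: 0.0551
grasp_force: 0.0
```

step_arm([
  {"angular": [0,0,0],"slide": [0,0,0],"jaw": 0.3},
  {"angular": [0,0,0],"slide": [0,0,0],"jaw": 0.3},
  {"angular": [0,0,0],"slide": [0,0,0],"jaw": 0.3},
  {"angular": [0,0,0],"slide": [0,0,0],"jaw": 0.3},
  {"angular": [0,0,0],"slide": [0,0,0],"jaw": 0.3},
  {"angular": [0,0,0],"slide": [0,0,0],"jaw": 0.3},
])

```text
time_s: 5.38
tool_pos: [0.5441, 0.114, 0.1182]
tool_rot: [-178.1, -44.6, 89.8]
force: [-2.0, -1.0, 1.2]
grip_width: 0.0367
grasp_force: 15.0
```

step_arm([
  {"angular": [0,0,0],"slide": [0,0,-0.03],"jaw": 0.3},
  {"angular": [0,0,0],"slide": [0,0,-0.03],"jaw": 0.3},
  {"angular": [0,0,0],"slide": [0,0,-0.04],"jaw": 0.3},
  {"angular": [0,0,0],"slide": [0,0,-0.06],"jaw": 0.3},
  {"angular": [0,0,0],"slide": [0,0,-0.04],"jaw": 0.3},
])

```text
time_s: 6.0
tool_pos: [0.5481, 0.0415, 0.191]
tool_rot: [-178.3, -44.5, 89.8]
force: [0.1, -0.1, -1.2]
grip_width: 0.0368
grasp_force: 15.2
```

Run:
```python
from h import *
o=env.get_obs(); print(o['tool_pos'],o['grip_width'],o['grasp_force'],o['force'])
plan((.472,.0265,.118),tool((0,0,-1)),8,.3)
```

```text
[0.54814403 0.04151254 0.19100944] 0.03683620986543541 15.166747428094851 [ 0.12174847 -0.06643527 -1.24565483]
{"angular":[-0.001, -0.031, 0.0],"slide":[-0.016, -0.019, 0.011],"jaw":0.3},{"angular":[-0.001, -0.031, 0.0],"slide":[-0.014, -0.018, 0.012],"jaw":0.3},{"angular":[-0.001, -0.031, 0.0],"slide":[-0.013, -0.019, 0.014],"jaw":0.3},{"angular":[-0.001, -0.031, 0.0],"slide":[-0.012, -0.019, 0.014],"jaw":0.3},{"angular":[-0.001, -0.031, 0.0],"slide":[-0.01, -0.019, 0.016],"jaw":0.3},{"angular":[-0.001, -0.031, 0.0],"slide":[-0.009, -0.019, 0.017],"jaw":0.3},{"angular":[-0.001, -0.031, 0.0],"slide":[-0.007, -0.019, 0.017],"jaw":0.3},{"angular":[-0.001, -0.031, 0.0],"slide":[-0.005, -0.019, 0.018],"jaw":0.3},
end [0.472  0.0266 0.1179] rot err deg 0.44
```

step_arm([
  {"angular": [-0.001,-0.031,0],"slide": [-0.016,-0.019,0.011],"jaw": 0.3},
  {"angular": [-0.001,-0.031,0],"slide": [-0.014,-0.018,0.012],"jaw": 0.3},
  {"angular": [-0.001,-0.031,0],"slide": [-0.013,-0.019,0.014],"jaw": 0.3},
  {"angular": [-0.001,-0.031,0],"slide": [-0.012,-0.019,0.014],"jaw": 0.3},
  {"angular": [-0.001,-0.031,0],"slide": [-0.01,-0.019,0.016],"jaw": 0.3},
  {"angular": [-0.001,-0.031,0],"slide": [-0.009,-0.019,0.017],"jaw": 0.3},
  {"angular": [-0.001,-0.031,0],"slide": [-0.007,-0.019,0.017],"jaw": 0.3},
  {"angular": [-0.001,-0.031,0],"slide": [-0.005,-0.019,0.018],"jaw": 0.3},
  {"angular": [0,0,0],"slide": [0,0,0],"jaw": 0.3},
  {"angular": [0,0,0],"slide": [0,0,0],"jaw": 0.3},
])

```text
time_s: 7.25
tool_pos: [0.4718, 0.028, 0.1172]
tool_rot: [179.9, -0.1, 90.5]
force: [-0.2, -0.4, -0.5]
grip_width: 0.037
grasp_force: 15.2
```

Run:
```python
from h import *
o=env.get_obs(); print(o['tool_pos'],o['tool_rot'],o['grip_width'],np.round(o['qpos'],1))
a=snap('side','s3.png'); ci=env.camera_info('side')
w=env.camera_info('wrist'); b=snap('wrist','w3.png')
h=cv2.cvtColor(a,cv2.COLOR_RGB2HSV)
m=cv2.inRange(h,np.array((100,120,40)),np.array((130,255,255)))[120:230,270:370];k,l,s,ce=cv2.connectedComponentsWithStats(m);i=1+np.argmax(s[1:,4]);print('side cap',ce[i]+[270,120],s[i])
c=ce[i]+[270,120]
print('expected cap centre px', proj(ci,np.array(o['tool_pos'])+[0,0,.018]))
A=cv2.resize(a[120:250,250:400],None,fx=4,fy=4,interpolation=2)[:,:,::-1]
cv2.imwrite('pics/c3.png',A)
```

```text
[0.47175693 0.02803406 0.11723014] [ 1.79933541e+02 -5.97296562e-02  9.04542960e+01] 0.036968253060466756 [ 35.    3.8 -42.4 113.8   2.8  63.3  -8.2]
side cap [316.04545455 168.22727273] [45 45  4  8 22]
expected cap centre px [310.47496416 164.26366832]
```

View pics/c3.png

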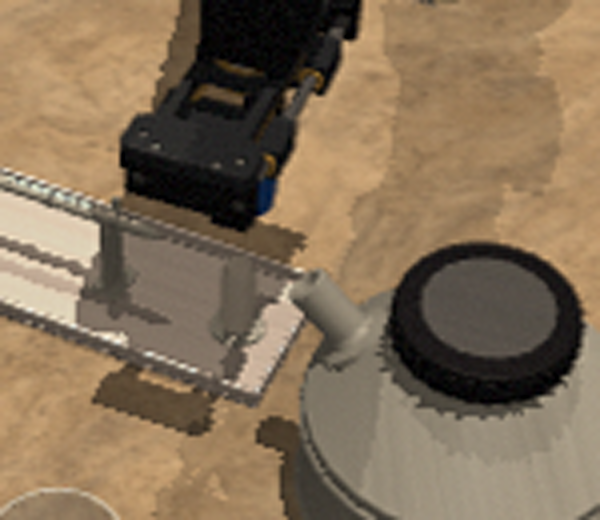

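step_arm([
  {"angular": [0,0,0],"slide": [-0.003,0,0.03],"jaw": 0.3},
  {"angular": [0,0,0],"slide": [0,0,0.03],"jaw": 0.3},
  {"angular": [0,0,0],"slide": [0,0,0.03],"jaw": 0.3},
  {"angular": [0,0,0],"slide": [0,0,0.03],"jaw": 0.3},
  {"angular": [0,0,0],"slide": [0,0,0.03],"jaw": 0.3},
  {"angular": [0,0,0],"slide": [0,0,0.02],"jaw": 0.3},
  {"angular": [0,0,0],"slide": [0,0,0],"jaw": 0.3},
])

```text
time_s: 8.22
tool_pos: [0.4706, 0.0276, 0.0308]
tool_rot: [-179.9, -0.0, 90.6]
force: [0.7, -0.4, -0.5]
grip_width: 0.0365
grasp_force: 16.2
```

step_arm([
  {"angular": [0,0,0],"slide": [0,0,0],"jaw": 0.7},
  {"angular": [0,0,0],"slide": [0,0,0],"jaw": 0.7},
  {"angular": [0,0,0],"slide": [0,0,0],"jaw": 0.7},
  {"angular": [0,0,0],"slide": [0,0,0],"jaw": 0.7},
  {"angular": [0,0,0],"slide": [0,0,-0.03],"jaw": 0.7},
  {"angular": [0,0,0],"slide": [0,0,-0.06],"jaw": 0.7},
  {"angular": [0,0,0],"slide": [0,0,-0.1],"jaw": 0.7},
  {"angular": [0,0,0],"slide": [0,0,-0.1],"jaw": 0.7},
  {"angular": [0,0,0],"slide": [0,0,-0.1],"jaw": 0.7},
  {"angular": [0,0,0],"slide": [0,0,-0.06],"jaw": 0.7},
])

```text
time_s: 9.48
tool_pos: [0.4717, 0.0279, 0.2603]
tool_rot: [179.7, 0.1, 90.6]
force: [-0.3, 0.3, -1.3]
grip_width: 0.061
grasp_force: 0.0
```

Run:
```python
from h import *
np.savez('w4.npz',**env.camera_info('wrist')); snap('wrist','w4.png'); a=snap('side','s4.png');t=snap('top','t4.png')
ci={n:env.camera_info(n) for n in('side','top')};r={}
for n,im,x0,y0 in(('side',a,280,150),('top',t,270,230)):
    m=cv2.inRange(cv2.cvtColor(im,cv2.COLOR_RGB2HSV),np.array((100,120,40)),np.array((130,255,255)))[y0:y0+70,x0:x0+60]
    k,l,s,ce=cv2.connectedComponentsWithStats(m)
    if k>1:
        i=1+np.argmax(s[1:,4]);c=ce[i]+[x0,y0];r[n]=c;print(n,c,s[i])
if len(r)==2: print(cross(ray(ci['side'],*r['side']),ray(ci['top'],*r['top'])))
plan((.457,-.255,.23),tool((0,0,-1),(.9986,-.0523,0)),9,.5)
```

```text
side [309.67567568 188.37837838] [ 23  29  15  20 259]
{"angular":[0.0, 0.0, 0.002],"slide":[-0.063, -0.004, 0.006],"jaw":0.5},{"angular":[0.0, 0.0, 0.002],"slide":[-0.063, -0.004, 0.007],"jaw":0.5},{"angular":[0.0, 0.0, 0.002],"slide":[-0.062, -0.003, 0.006],"jaw":0.5},{"angular":[0.0, 0.0, 0.002],"slide":[-0.063, -0.002, 0.007],"jaw":0.5},{"angular":[0.0, 0.0, 0.002],"slide":[-0.063, -0.003, 0.006],"jaw":0.5},{"angular":[0.0, 0.0, 0.002],"slide":[-0.063, -0.002, 0.007],"jaw":0.5},{"angular":[0.0, 0.0, 0.002],"slide":[-0.063, -0.001, 0.006],"jaw":0.5},{"angular":[0.0, 0.0, 0.002],"slide":[-0.063, -0.002, 0.007],"jaw":0.5},{"angular":[0.0, 0.0, 0.002],"slide":[-0.063, 0.0, 0.006],"jaw":0.5},
end [ 0.4572 -0.2552  0.2301] rot err deg 0.41
```

step_arm([
  {"angular": [0,0,0.002],"slide": [-0.063,-0.004,0.006],"jaw": 0.5},
  {"angular": [0,0,0.002],"slide": [-0.063,-0.004,0.007],"jaw": 0.5},
  {"angular": [0,0,0.002],"slide": [-0.062,-0.003,0.006],"jaw": 0.5},
  {"angular": [0,0,0.002],"slide": [-0.063,-0.002,0.007],"jaw": 0.5},
  {"angular": [0,0,0.002],"slide": [-0.063,-0.003,0.006],"jaw": 0.5},
  {"angular": [0,0,0.002],"slide": [-0.063,-0.002,0.007],"jaw": 0.5},
  {"angular": [0,0,0.002],"slide": [-0.063,-0.001,0.006],"jaw": 0.5},
  {"angular": [0,0,0.002],"slide": [-0.063,-0.002,0.007],"jaw": 0.5},
  {"angular": [0,0,0.002],"slide": [-0.063,0,0.006],"jaw": 0.5},
  {"angular": [0,0,0],"slide": [0,0,0],"jaw": 0.5},
])

```text
time_s: 10.88
tool_pos: [0.4542, -0.2576, 0.2256]
tool_rot: [-179.8, -0.1, 87.1]
force: [1.1, 0.9, 0.5]
grip_width: 0.0436
grasp_force: 0.0
```

Run:
```python
from h import *
o=env.get_obs(); print(o['tool_pos'],o['tool_rot'],o['time_s'],np.round(o['qpos'],1))
np.savez('w5.npz',**env.camera_info('wrist')); b=snap('wrist','w5.png'); t=snap('top','t5.png')
ci={n:env.camera_info(n) for n in('side','top')}
m=cv2.inRange(cv2.cvtColor(t,cv2.COLOR_RGB2HSV),np.array((100,120,40)),np.array((130,255,255)))[230:300,270:330]
k,l,s,ce=cv2.connectedComponentsWithStats(m);i=1+np.argmax(s[1:,4]);c=ce[i]+[270,230];print(c,s[i])
print('cap',cross(ray(ci['side'],309.68,188.38),ray(ci['top'],*c)))
print(proj(ci['side'],np.array([.472,.0265,.049])),proj(ci['top'],np.array([.472,.0265,.068])))
a4=cv2.imread('pics/w4.png');a5=cv2.imread('pics/w5.png')
cv2.imwrite('pics/c5.png',np.vstack([cv2.resize(a4[0:240,150:430],(700,600))[:280],cv2.resize(a5[0:250,180:380],(0,0),fx=2,fy=2)[:0]]) if 0 else np.hstack([cv2.resize(a4[:280,180:380],None,fx=2,fy=2,interpolation=2),cv2.resize(a5[:280,180:380],None,fx=2,fy=2,interpolation=2)]))
```

```text
[ 0.45417649 -0.25758531  0.22562529] [-1.79832323e+02 -8.17533589e-02  8.70600998e+01] 10.875 [ 51.3   4.1 -25.8 100.    1.8  76.5  22.3]
[288.99206349 259.68253968] [ 13  24  13  13 126]
cap (array([0.46853749, 0.02613356, 0.04874674]), np.float64(0.0004601790289592284))
[309.20703303 189.28033098] [288.81717708 258.54531534]
```

View pics/c5.png

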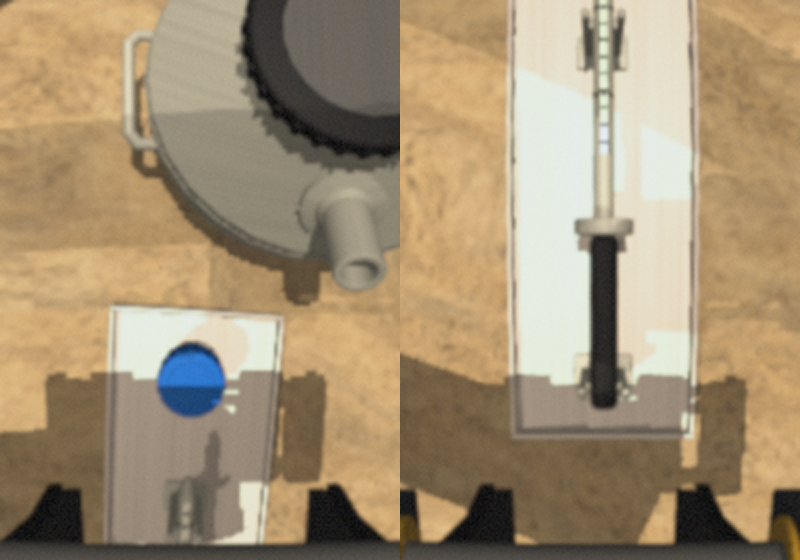

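Cap hangs centred on the peg (blue disc at (191,380) of the crop). The dipstick lies along column 603 of the right crop, collar (603,227), handle end (603,407). The tube mouth is at (357,268) of the left crop.

Run:
```python
from h import *
w5=dict(np.load('w5.npz'));w4=dict(np.load('w4.npz'));p,R=pose()
P=[onz(w5,281.3,v,z,True) for v,z in((49.5,.067),(118,.071),(203,.071))]
print(np.array(P).round(4)); d=P[0]-P[2];print(np.degrees(np.arctan2(d[1],d[0])),np.linalg.norm(P[1]-P[2]))
m=onz(w4,358.25,133.75,.1418,True);print('mouth',m)
s=env.camera_info('side')
rs=ray(s,250+(310.5)/4-.5,120+285.5/4-.5);print('side mouth',cross(rs,ray(w4,358.25,133.75,True)))
# rod/collar stereo: collar centre
rc=ray(w5,281.3,113,True); print('collar',cross(rc,ray(s,190+178.5/3.55-.5,140+76.5/3.55-.5)))
```

```text
[[ 0.4662 -0.1086  0.067 ]
 [ 0.4626 -0.1777  0.071 ]
 [ 0.4584 -0.2617  0.071 ]]
87.09034664320971 0.084072760812581
mouth [0.54310233 0.09516233 0.1418    ]
side mouth (array([0.54292181, 0.09562662, 0.14204444]), np.float64(0.000949266776556806))
collar (array([ 0.46276861, -0.1723714 ,  0.06506311]), np.float64(0.0004674388181280999))
```

step_arm([
  {"angular": [0,0,0],"slide": [0.04,0.004,0.04],"jaw": 0.5},
  {"angular": [0,0,0],"slide": [0.037,0.004,0.06],"jaw": 0.5},
  {"angular": [0,0,0],"slide": [0,0,0.08],"jaw": 0.5},
  {"angular": [0,0,0],"slide": [0,0,0.08],"jaw": 0.5},
  {"angular": [0,0,0],"slide": [0,0,0.06],"jaw": 0.5},
  {"angular": [0,0,0],"slide": [0,0,0.04],"jaw": 0.5},
  {"angular": [0,0,0],"slide": [0,0,0],"jaw": 0.5},
  {"angular": [0,0,0],"slide": [0,0,0],"jaw": 0.5},
], newtons=40)

```text
time_s: 11.98
tool_pos: [0.4625, -0.2166, 0.0484]
tool_rot: [179.9, 0.0, 87.4]
force: [-0.1, 0.8, 0.6]
grip_width: 0.0435
grasp_force: 0.0
```

step_arm([
  {"angular": [0,0,0],"slide": [-0.006,-0.004,0.008],"jaw": 0.5},
  {"angular": [0,0,0],"slide": [0,0,0],"jaw": 0.1},
  {"angular": [0,0,0],"slide": [0,0,0],"jaw": 0.1},
  {"angular": [0,0,0],"slide": [0,0,0],"jaw": 0.1},
  {"angular": [0,0,0],"slide": [0,0,0],"jaw": 0.1},
  {"angular": [0,0,0],"slide": [0,0,0],"jaw": 0.1},
  {"angular": [0,0,0],"slide": [0,0,0],"jaw": 0.1},
  {"angular": [0,0,0],"slide": [0,0,0],"jaw": 0.1},
])

```text
time_s: 12.98
tool_pos: [0.4598, -0.2202, 0.0436]
tool_rot: [180.0, 0.0, 87.3]
force: [0.3, 0.1, 1.4]
grip_width: 0.0136
grasp_force: 40.0
```

```bash
cat >> h.py <<'E'
M=np.array([.543,.0954,.142])
def ins(out,M=M,TZ=TZ,gx=.05,gz=.0184):
    y=np.cross([0,0,1.],-TZ); y/=-np.linalg.norm(y)   # tool y ~ +x
    if y[0]<0: y=-y
    x=-TZ/np.linalg.norm(TZ); z=np.cross(x,y); R=Ro.from_matrix(np.c_[x,y,z])
    return M+TZ*(out+gx)+gz*z,R
E
python3 - <<'E'
from h import *
p,R=ins(.18);print(p,R.as_euler('xyz',degrees=True)); p0,R0=pose()
plan(p,R,9,.1,start=(p0+[0,0,.246],R0))
E
```

```text
[ 0.54912985 -0.08014356  0.29162195] [180.          44.99875511  91.99991306]
{"angular":[-0.001, -0.028, -0.003],"slide":[0.032, 0.018, 0.0],"jaw":0.1},{"angular":[-0.001, -0.028, -0.003],"slide":[0.032, 0.019, -0.004],"jaw":0.1},{"angular":[-0.001, -0.028, -0.003],"slide":[0.031, 0.019, -0.006],"jaw":0.1},{"angular":[-0.001, -0.028, -0.003],"slide":[0.03, 0.019, -0.008],"jaw":0.1},{"angular":[-0.001, -0.028, -0.003],"slide":[0.029, 0.02, -0.011],"jaw":0.1},{"angular":[-0.001, -0.028, -0.003],"slide":[0.028, 0.02, -0.014],"jaw":0.1},{"angular":[-0.001, -0.028, -0.003],"slide":[0.027, 0.02, -0.016],"jaw":0.1},{"angular":[-0.001, -0.028, -0.003],"slide":[0.025, 0.021, -0.018],"jaw":0.1},{"angular":[-0.001, -0.028, -0.003],"slide":[0.023, 0.02, -0.02],"jaw":0.1},
end [ 0.5489 -0.0799  0.2916] rot err deg 0.6
```

step_arm([
  {"angular": [0,0,0],"slide": [0,0,-0.02],"jaw": 0.1},
  {"angular": [0,0,0],"slide": [0,0,-0.05],"jaw": 0.1},
  {"angular": [0,0,0],"slide": [0,0,-0.09],"jaw": 0.1},
  {"angular": [0,0,0],"slide": [0,0,-0.11],"jaw": 0.1},
  {"angular": [0,0,0],"slide": [0,0,-0.11],"jaw": 0.1},
  {"angular": [0,0,0],"slide": [0,0,-0.08],"jaw": 0.1},
  {"angular": [0,0,0],"slide": [0,0,-0.04],"jaw": 0.1},
])

```text
time_s: 13.85
tool_pos: [0.4602, -0.2202, 0.2967]
tool_rot: [179.8, 0.1, 87.3]
force: [-0.6, 0.1, -2.3]
grip_width: 0.0138
grasp_force: 40.0
```

step_arm([
  {"angular": [-0.001,-0.028,-0.003],"slide": [0.032,0.018,0],"jaw": 0.1},
  {"angular": [-0.001,-0.028,-0.003],"slide": [0.032,0.019,-0.004],"jaw": 0.1},
  {"angular": [-0.001,-0.028,-0.003],"slide": [0.031,0.019,-0.006],"jaw": 0.1},
  {"angular": [-0.001,-0.028,-0.003],"slide": [0.03,0.019,-0.008],"jaw": 0.1},
  {"angular": [-0.001,-0.028,-0.003],"slide": [0.029,0.02,-0.011],"jaw": 0.1},
  {"angular": [-0.001,-0.028,-0.003],"slide": [0.028,0.02,-0.014],"jaw": 0.1},
  {"angular": [-0.001,-0.028,-0.003],"slide": [0.027,0.02,-0.016],"jaw": 0.1},
  {"angular": [-0.001,-0.028,-0.003],"slide": [0.025,0.021,-0.018],"jaw": 0.1},
  {"angular": [-0.001,-0.028,-0.003],"slide": [0.023,0.02,-0.02],"jaw": 0.1},
  {"angular": [0,0,0],"slide": [0,0,0],"jaw": 0.1},
])

```text
time_s: 15.1
tool_pos: [0.5488, -0.0766, 0.2935]
tool_rot: [-179.2, 45.2, 93.2]
force: [0.4, -0.2, -1.5]
grip_width: 0.0139
grasp_force: 40.0
```

Run:
```python
from h import *
o=env.get_obs(); print(o['tool_pos'],o['tool_rot'],o['time_s'],np.round(o['qpos'],1))
p,R=pose(); t,Rt=ins(.18); print('err tool frame mm',R.inv().apply(t-p)*1000, np.degrees((R.inv()*Rt).as_rotvec()))
np.savez('w6.npz',**env.camera_info('wrist')); b=snap('wrist','w6.png'); a=snap('side','s6.png')
cv2.imwrite('pics/c6.png',np.hstack([cv2.resize(b[60:260,180:380],None,fx=2,fy=2,interpolation=2),cv2.resize(a[110:260,250:400],(400,400),interpolation=2)])[:,:,::-1])
```

```text
[ 0.54879663 -0.07657445  0.29347197] [-179.16806215   45.23024504   93.19404757] 15.1 [ 19.6  15.3 -47.9  96.4  50.7  97.2 -31.1]
err tool frame mm [-1.20934027  0.18967073  3.84365151] [0.01414519 0.2375912  0.84098169]
```

View pics/c6.png

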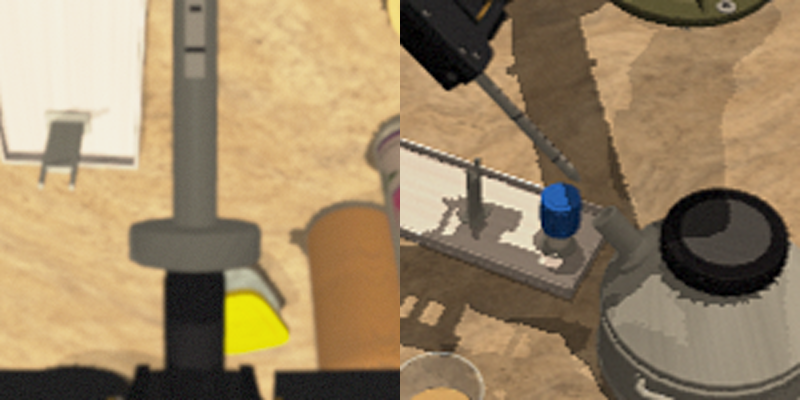

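The rod points along the tube axis toward the mouth in both views; side view tip at crop (577,178), tube mouth about (600,215), cap hanging on the peg.

Run:
```python
from h import *
p,R=pose(); s=env.camera_info('side'); w=dict(np.load('w6.npz'))
def pf(ci,X):
    c=ci['R']@X+ci['t']; th=np.arctan2(np.hypot(c[0],c[1]),c[2]); k=th/np.hypot(c[0],c[1])*ci['fx']; return c[0]*k+ci['cx'],c[1]*k+ci['cy']
tip=p+R.apply([.19,0,-.0184]); col=p+R.apply([.05,0,-.0184])
print('tip',tip,'side',proj(s,tip),'obs',250+177.5*.375-.5,110+178.5*.375-.5); print('collar side',proj(s,col))
print('wrist tip',pf(w,tip),'collar',pf(w,col),'mouth',pf(w,M),'mouth+-1mm x',pf(w,M+[.001,0,0]))
print('side mouth',proj(s,M))
# rod column profile in wrist image
im=cv2.imread('pics/w6.png').astype(int); g=im.sum(2)
for v in range(2,150,12): print(v,(im[v,255:300].max(1)-im[v,255:300].min(1)).tolist())
plan(*ins(.155),4,.1,dec=4)
```

```text
tip [0.54189241 0.06661693 0.17317207] side [315.24030746 176.96818877] obs 316.0625 176.4375
collar side [271.27043024 131.15605991]
wrist tip (np.float64(277.43058664630655), np.float64(-91.40863606675714)) collar (np.float64(275.57257800159806), np.float64(182.25627062167732)) mouth (np.float64(282.4386787083926), np.float64(-140.11080053122112)) mouth+-1mm x (np.float64(284.28931673420965), np.float64(-140.02205522908787))
side mouth [326.80314542 190.84726992]
2 [32, 27, 28, 27, 35, 41, 45, 46, 48, 47, 43, 30, 20, 17, 17, 16, 19, 22, 26, 28, 28, 30, 28, 30, 27, 29, 28, 22, 20, 21, 17, 19, 18, 27, 42, 47, 49, 49, 51, 47, 48, 50, 49, 51, 52]
14 [29, 30, 33, 36, 40, 47, 46, 45, 44, 42, 41, 33, 18, 18, 18, 15, 17, 22, 27, 29, 30, 30, 29, 30, 30, 28, 29, 27, 21, 20, 17, 17, 18, 23, 34, 47, 46, 51, 53, 49, 49, 53, 53, 54, 51]
26 [35, 48, 54, 54, 51, 49, 49, 50, 48, 49, 42, 31, 18, 15, 18, 17, 18, 19, 22, 19, 23, 19, 19, 19, 20, 25, 25, 20, 20, 17, 15, 15, 17, 25, 37, 54, 63, 70, 74, 72, 71, 68, 60, 58, 58]
38 [51, 75, 85, 90, 92, 90, 91, 91, 84, 62, 45, 31, 20, 19, 16, 17, 18, 21, 28,
[... 1436 characters left out ...]
95, 79, 51, 26, 17, 18, 20, 19, 19, 16, 18, 18, 19, 17, 20, 18, 20, 19, 17, 19, 17, 15, 17, 25, 53, 84, 95, 95, 96, 98, 95, 95, 95, 93, 91, 91]
146 [86, 86, 86, 87, 89, 88, 90, 88, 91, 89, 74, 50, 26, 17, 18, 18, 18, 17, 16, 16, 17, 18, 18, 15, 18, 18, 20, 19, 18, 17, 16, 18, 26, 54, 84, 94, 92, 93, 93, 90, 94, 93, 93, 95, 96]
{"angular":[-0.0001, 0.0005, 0.0007],"slide":[0.0137, 0.0004, 0.0013],"jaw":0.1},{"angular":[-0.0001, 0.0005, 0.0007],"slide":[0.0138, 0.0003, 0.0014],"jaw":0.1},{"angular":[-0.0001, 0.0005, 0.0007],"slide":[0.0137, 0.0004, 0.0014],"jaw":0.1},{"angular":[-0.0001, 0.0005, 0.0007],"slide":[0.0137, 0.0002, 0.0014],"jaw":0.1},
end [ 0.5485 -0.0625  0.2739] rot err deg 0.04
```

step_arm([
  {"angular": [0,0.0005,0.0007],"slide": [0.0137,0.0004,0.0014],"jaw": 0.1},
  {"angular": [0,0.0005,0.0007],"slide": [0.0137,0.0004,0.0014],"jaw": 0.1},
  {"angular": [0,0.0005,0.0007],"slide": [0.0137,0.0004,0.0014],"jaw": 0.1},
  {"angular": [0,0.0005,0.0007],"slide": [0.0137,0.0004,0.0014],"jaw": 0.1},
  {"angular": [0,0,0],"slide": [0,0,0],"jaw": 0.1},
  {"angular": [0,0,0],"slide": [0,0,0],"jaw": 0.1},
])

```text
time_s: 15.95
tool_pos: [0.5489, -0.0626, 0.274]
tool_rot: [-180.0, 45.0, 91.9]
force: [-0.6, 0.8, -1.3]
grip_width: 0.0135
grasp_force: 40.0
```

Run:
```python
from h import *
p,R=pose(); t,Rt=ins(.155); print(p,'err tool frame mm',R.inv().apply(t-p)*1000, np.degrees((R.inv()*Rt).as_rotvec()),env.get_obs()['force'])
a=snap('side','s7.png');b=snap('top','t7.png')
A=a[160:220,280:380];B=b[205:255,225:300]
cv2.imwrite('pics/c7.png',np.hstack([cv2.resize(A,(450,270),interpolation=cv2.INTER_CUBIC),cv2.resize(B,(350,233),interpolation=cv2.INTER_CUBIC)[:233].__class__((270,350,3),np.uint8) if 0 else cv2.copyMakeBorder(cv2.resize(B,(350,233),interpolation=cv2.INTER_CUBIC),0,37,0,0,0)])[:,:,::-1])
tip=p+R.apply([.19,0,-.0184])
print('side crop tip',(proj(env.camera_info('side'),tip)-[280,160])*4.5,'mouth',(proj(env.camera_info('side'),M)-[280,160])*4.5)
for n,X in(('tip',tip),('mouth',M)): print('top crop',n,(proj(env.camera_info('top'),X)-[225,205])*350/75+[450,0])
```

```text
[ 0.54889296 -0.06259976  0.27404852] err tool frame mm [ 0.17009002 -0.37565157 -0.0228729 ] [-0.06258121  0.02607912 -0.04399344] [-0.55545808  0.78383756 -1.34208374]
side crop tip [190.2653084  118.93561221] mouth [210.61415438 138.81271463]
top crop tip [647.1711661  123.71781852]
top crop mouth [629.51964326 126.40752169]
```

View pics/c7.png

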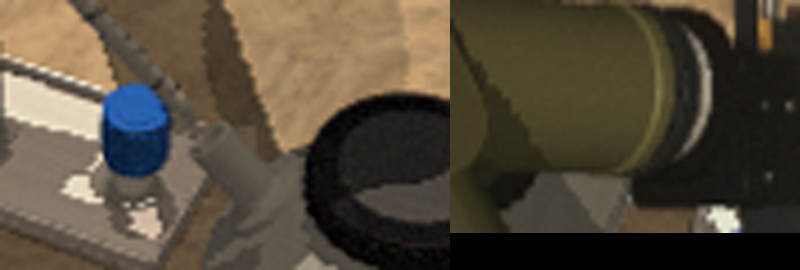

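Side view: the rod line from (75,0) to its tip near (192,122) runs into the tube mouth at about (213,138). Inserting.

step_arm([
  {"angular": [0,0,0],"slide": [0.016,-0.001,0],"jaw": 0.1},
  {"angular": [0,0,0],"slide": [0.016,0,0],"jaw": 0.1},
  {"angular": [0,0,0],"slide": [0.016,0,0],"jaw": 0.1},
  {"angular": [0,0,0],"slide": [0.016,0,0],"jaw": 0.1},
  {"angular": [0,0,0],"slide": [0,0,0],"jaw": 0.1},
])

```text
time_s: 16.68
tool_pos: [0.5475, -0.0393, 0.2506]
tool_rot: [-179.9, 45.0, 92.1]
force: [0.5, 1.0, -1.0]
grip_width: 0.0137
grasp_force: 40.0
```

step_arm([
  {"angular": [0,0,0],"slide": [0.02,0,0],"jaw": 0.1},
  {"angular": [0,0,0],"slide": [0.02,0,0],"jaw": 0.1},
  {"angular": [0,0,0],"slide": [0.02,0,0],"jaw": 0.1},
  {"angular": [0,0,0],"slide": [0.02,0,0],"jaw": 0.1},
  {"angular": [0,0,0],"slide": [0.02,0,0],"jaw": 0.1},
  {"angular": [0,0,0],"slide": [0,0,0],"jaw": 0.1},
])

```text
time_s: 17.42
tool_pos: [0.5462, -0.0039, 0.2152]
tool_rot: [-179.9, 45.0, 92.1]
force: [0.3, 0.5, -0.7]
grip_width: 0.0134
grasp_force: 40.0
```

Run:
```python
from h import *
p,R=pose(); t,Rt=ins(.0); print(p,'err tool frame mm',R.inv().apply(t-p)*1000, np.degrees((R.inv()*Rt).as_rotvec()),'F tool',R.inv().apply(env.get_obs()['force']),env.get_obs()['wrist_torque'])
```

```text
[ 0.54618167 -0.00393573  0.21519018] err tool frame mm [72.02938684  0.36715559 -0.12860006] [-0.06563565  0.00592544  0.06396473] F tool [0.85226943 0.29471542 0.19144861] [ 0.96892096 -0.09906224  0.01543545]
```

step_arm([
  {"angular": [0,0,0],"slide": [0.024,0,0],"jaw": 0.1},
  {"angular": [0,0,0],"slide": [0.024,0,0],"jaw": 0.1},
  {"angular": [0,0,0],"slide": [0.024,0,0],"jaw": 0.1},
  {"angular": [0,0,0],"slide": [0.024,0,0],"jaw": 0.1},
  {"angular": [0,0,0],"slide": [0.02,0,0],"jaw": 0.1},
  {"angular": [0,0,0],"slide": [0.01,0,0],"jaw": 0.1},
  {"angular": [0,0,0],"slide": [0,0,0],"jaw": 0.1},
])

```text
time_s: 18.3
tool_pos: [0.5448, 0.0401, 0.1712]
tool_rot: [-179.9, 45.0, 92.0]
force: [0.1, -0.5, -1.1]
grip_width: 0.0134
grasp_force: 40.0
```

step_arm([
  {"angular": [0,0,0],"slide": [0.006,0,0],"jaw": 0.1},
  {"angular": [0,0,0],"slide": [0.006,0,0],"jaw": 0.1},
  {"angular": [0,0,0],"slide": [0.003,0,0],"jaw": 0.1},
  {"angular": [0,0,0],"slide": [0,0,0],"jaw": 0.1},
])

```text
time_s: 18.8
tool_pos: [0.5447, 0.0448, 0.1664]
tool_rot: [-180.0, 45.1, 91.9]
force: [-0.2, -1.4, -0.5]
grip_width: 0.0136
grasp_force: 40.0
```

step_arm([
  {"angular": [0,0,0],"slide": [0.003,0,0],"jaw": 0.1},
  {"angular": [0,0,0],"slide": [0.002,0,0],"jaw": 0.1},
  {"angular": [0,0,0],"slide": [0,0,0],"jaw": 0.1},
])

```text
time_s: 19.18
tool_pos: [0.5446, 0.0448, 0.1664]
tool_rot: [179.9, 45.3, 91.7]
force: [-2.7, -4.3, 7.1]
grip_width: 0.0136
grasp_force: 40.0
```

step_arm([
  {"angular": [0,0,0],"slide": [0.003,0,0],"jaw": 0.1},
  {"angular": [0,0,0],"slide": [0.003,0,0],"jaw": 0.1},
  {"angular": [0,0,0],"slide": [0,0,0],"jaw": 0.1},
  {"angular": [0,0,0],"slide": [0,0,0],"jaw": 0.1},
  {"angular": [0,0,0],"slide": [0,0,0],"jaw": 0.1},
])

```text
time_s: 19.8
tool_pos: [0.5446, 0.0448, 0.1664]
tool_rot: [179.8, 45.6, 91.5]
force: [-3.4, -8.4, 12.8]
grip_width: 0.0137
grasp_force: 40.0
```

Run:
```python
from h import *
o=env.get_obs();p,R=pose(); t,Rt=ins(.0); print(p,'err tool frame mm',R.inv().apply(t-p)*1000, np.degrees((R.inv()*Rt).as_rotvec()),'F tool',R.inv().apply(o['force']),o['wrist_torque'])
ci=env.camera_info('side'); s=snap('side','s8.png').astype(int)
# collar/tube outline along the tube axis in the side view: brightness samples
for d in np.arange(-.03,.03,.003): 
    u,v=proj(ci,M+TZ*d); print(round(d,3),s[int(round(v)),int(round(u))].tolist(),end=' ')
```

```text
[0.5445759  0.04480912 0.16637075] err tool frame mm [ 3.02205448  0.17090602 -0.1894136 ] [-0.21508985  0.61333003 -0.36064115] F tool [-14.97606721  -3.6094516   -2.98097783] [-2.21659129  0.47460285 -0.45577613]
-0.03 [16, 14, 18] -0.027 [26, 24, 23] -0.024 [30, 31, 28] -0.021 [22, 21, 22] -0.018 [22, 21, 22] -0.015 [25, 26, 27] -0.012 [19, 19, 16] -0.009 [15, 14, 13] -0.006 [19, 20, 18] -0.003 [23, 24, 24] -0.0 [24, 22, 22] 0.003 [23, 19, 21] 0.006 [23, 20, 19] 0.009 [22, 24, 22] 0.012 [14, 12, 17] 0.015 [17, 16, 16] 0.018 [32, 29, 31] 0.021 [28, 24, 25] 0.024 [22, 23, 21] 0.027 [21, 20, 20]
```

step_arm([
  {"angular": [0,0,0],"slide": [-0.014,0,0],"jaw": 0.1},
  {"angular": [0,0,0],"slide": [-0.03,0,0],"jaw": 0.1},
  {"angular": [0,0,0],"slide": [-0.05,0,0],"jaw": 0.1},
  {"angular": [0,0,0],"slide": [-0.06,0,0],"jaw": 0.1},
  {"angular": [0,0,0],"slide": [-0.06,0,0],"jaw": 0.1},
  {"angular": [0,0,0],"slide": [-0.06,0,0],"jaw": 0.1},
  {"angular": [0,0,0],"slide": [-0.06,0,0],"jaw": 0.1},
  {"angular": [0,0,0],"slide": [-0.05,0,0],"jaw": 0.1},
  {"angular": [0,0,0],"slide": [0,0,0],"jaw": 0.1},
])

```text
time_s: 20.98
tool_pos: [0.5493, -0.0879, 0.2995]
tool_rot: [179.8, 45.0, 91.6]
force: [-0.1, 0.6, -2.6]
grip_width: 0.0137
grasp_force: 40.0
```

Run:
```python
from h import *
o=env.get_obs();p,R=pose();print(p,o['grip_width'],o['force'],o['time_s'])
snap('side','s9.png')
# final: origin at tray x=-.04 ; TCP 50mm behind; z so that axis at .17
y=np.array([.0507,.9987,0]); c=np.array([.4645,-.1163,0]); t=c-.07*y-.05*y+[0,0,.152]
print(t); plan(t,tool((0,0,-1),(.9987,-.0507,0)),10,.1)
```

```text
[ 0.54927653 -0.0878622   0.29950343] 0.0137049364508819 [-0.09143291  0.5624633  -2.58677241] 20.975
[ 0.458416 -0.236144  0.152   ]
{"angular":[0.001, 0.025, 0.003],"slide":[0.0, -0.019, 0.041],"jaw":0.1},{"angular":[0.001, 0.025, 0.003],"slide":[-0.004, -0.019, 0.042],"jaw":0.1},{"angular":[0.001, 0.025, 0.003],"slide":[-0.006, -0.019, 0.041],"jaw":0.1},{"angular":[0.001, 0.025, 0.003],"slide":[-0.011, -0.018, 0.04],"jaw":0.1},{"angular":[0.001, 0.025, 0.003],"slide":[-0.013, -0.019, 0.039],"jaw":0.1},{"angular":[0.001, 0.025, 0.003],"slide":[-0.017, -0.018, 0.039],"jaw":0.1},{"angular":[0.001, 0.025, 0.003],"slide":[-0.02, -0.018, 0.037],"jaw":0.1},{"angular":[0.001, 0.025, 0.003],"slide":[-0.023, -0.017, 0.035],"jaw":0.1},{"angular":[0.001, 0.025, 0.003],"slide":[-0.026, -0.017, 0.033],"jaw":0.1},{"angular":[0.001, 0.025, 0.003],"slide":[-0.028, -0.017, 0.032],"jaw":0.1},
end [ 0.4584 -0.236   0.1519] rot err deg 0.87
```

step_arm([
  {"angular": [0.001,0.025,0.003],"slide": [0,-0.019,0.041],"jaw": 0.1},
  {"angular": [0.001,0.025,0.003],"slide": [-0.004,-0.019,0.042],"jaw": 0.1},
  {"angular": [0.001,0.025,0.003],"slide": [-0.006,-0.019,0.041],"jaw": 0.1},
  {"angular": [0.001,0.025,0.003],"slide": [-0.011,-0.018,0.04],"jaw": 0.1},
  {"angular": [0.001,0.025,0.003],"slide": [-0.013,-0.019,0.039],"jaw": 0.1},
  {"angular": [0.001,0.025,0.003],"slide": [-0.017,-0.018,0.039],"jaw": 0.1},
  {"angular": [0.001,0.025,0.003],"slide": [-0.02,-0.018,0.037],"jaw": 0.1},
  {"angular": [0.001,0.025,0.003],"slide": [-0.023,-0.017,0.035],"jaw": 0.1},
  {"angular": [0.001,0.025,0.003],"slide": [-0.026,-0.017,0.033],"jaw": 0.1},
  {"angular": [0.001,0.025,0.003],"slide": [-0.028,-0.017,0.032],"jaw": 0.1},
])

```text
time_s: 22.28
tool_pos: [0.4582, -0.235, 0.1505]
tool_rot: [179.7, -0.2, 86.5]
force: [-0.7, -1.2, -1.5]
grip_width: 0.0136
grasp_force: 40.0
```

step_arm([
  {"angular": [0,0,0],"slide": [0,0,0],"jaw": 0.1},
  {"angular": [0,0,0],"slide": [0,0,0],"jaw": 0.1},
  {"angular": [0,0,0],"slide": [0,0,0],"jaw": 0.1},
  {"angular": [0,0,0],"slide": [0,0,0],"jaw": 0.1},
])

```text
time_s: 22.78
tool_pos: [0.4592, -0.235, 0.1523]
tool_rot: [179.6, -0.0, 86.5]
force: [0.2, 0.3, 0.1]
grip_width: 0.0135
grasp_force: 40.0
```

Run:
```python
from h import *
o=env.get_obs();p,R=pose();print(p,o['tool_rot'],o['grip_width'],o['grasp_force'],o['force'],o['time_s'],np.abs(o['joint_velocities']).max())
tip=p+R.apply([.19,0,-.0184]);col=p+R.apply([.05,0,-.0184]);print('tip',tip,'col',col)
a=snap('side','s10.png'); ci=env.camera_info('side')
print('pred side',proj(ci,tip),proj(ci,col))
m=cv2.inRange(cv2.cvtColor(a,cv2.COLOR_RGB2HSV),np.array((100,120,40)),np.array((130,255,255)))[150:220,280:340]
k,l,s,ce=cv2.connectedComponentsWithStats(m);i=1+np.argmax(s[1:,4]);print('cap',ce[i]+[280,150],s[i])
b=cv2.imread('pics/w5.png');w=snap('wrist','w10.png').astype(int)
for v in range(2,110,24):
    r=w[v,245:315]; d=(r.max(1)-r.min(1)); print(v,d.tolist())
# bystanders: difference first/last side view
d=np.abs(a.astype(int)-cv2.imread('pics/side0.png')[:,:,::-1]).sum(2)
for n,(x0,y0,x1,y1) in dict(funnel=(312,280,356,325),mug=(385,285,440,340),tape=(195,232,240,273),jar=(245,242,283,292),bottle=(132,180,175,250)).items(): print(n,(d[y0:y1,x0:x1]>90).mean().round(3))
```

```text
[ 0.45921524 -0.23504021  0.15231507] [ 1.79590080e+02 -2.79528470e-03  8.65259198e+01] 0.013531161006948683 39.993754578754306 [0.18296006 0.28750492 0.07016387] 22.775 0.45870007994184425
tip [ 0.47059722 -0.04538229  0.17072387] col [ 0.46211364 -0.18512502  0.17071703]
pred side [281.79167908 144.48849013] [230.81258365 127.62429301]
cap [309.70384615 188.37692308] [ 23  29  15  20 260]
2 [34, 33, 30, 30, 31, 33, 31, 31, 31, 33, 35, 35, 33, 35, 40, 33, 26, 25, 25, 24, 25, 24, 24, 27, 29, 28, 25, 23, 30, 22, 20, 23, 23, 21, 21, 22, 25, 30, 30, 31, 30, 28, 25, 31, 41, 34, 35, 32, 34, 37, 38, 35, 35, 36, 34, 34, 35, 30, 30, 30, 31, 34, 32, 33, 29, 29, 32, 33, 32, 32]
26 [29, 27, 25, 28, 25, 28, 27, 26, 25, 27, 31, 27, 29, 33, 34, 36, 35, 28, 16, 10, 13, 19, 21, 25, 29, 33, 29, 25, 23, 25, 23, 19, 16, 15, 15, 18, 21, 29, 31, 30, 31, 28, 25, 25, 30, 35, 30, 28, 30, 34, 32, 32, 33, 30, 33, 32, 31, 31, 28, 26, 24, 29, 29, 28, 27, 28, 28, 29, 28, 28]
50 [17, 17, 18, 19, 25, 23, 24, 24, 25, 24, 22, 22, 20, 20, 23, 22, 25, 28, 29, 31, 39, 30, 26, 26, 28, 31, 31, 29, 27, 19, 19, 21, 20, 20, 20, 19, 27, 28, 29, 29, 29, 29, 25, 26, 35, 26, 24, 23, 24, 28, 31, 30, 28, 26, 29, 27, 29, 25, 23, 21, 22, 23, 22, 25, 25, 25, 26, 27, 24, 24]
74 [6, 7, 7, 7, 7, 7, 7, 6, 7, 6, 7, 7, 7, 7, 7, 7, 6, 7, 9, 9, 10, 17, 20, 29, 31, 29, 20, 23, 21, 18, 18, 18, 18, 19, 18, 16, 18, 26, 33, 33, 29, 28, 23, 13, 15, 8, 7, 7, 6, 9, 12, 13, 12, 11, 15, 19, 20, 21, 22, 19, 17, 18, 20, 21, 20, 22, 25, 25, 22, 22]
98 [8, 8, 7, 7, 7, 8, 8, 6, 7, 6, 7, 6, 7, 6, 7, 7, 7, 8, 8, 9, 12, 19, 20, 27, 29, 31, 29, 26, 24, 25, 23, 19, 20, 19, 20, 22, 24, 24, 29, 32, 31, 29, 26, 15, 18, 10, 9, 7, 8, 10, 12, 14, 11, 10, 9, 9, 10, 9, 9, 8, 7, 8, 9, 10, 11, 12, 14, 13, 12, 13]
funnel 0.0
mug 0.0
tape 0.0
jar 0.0
bottle 0.0
```

Run:
```python
from h import *
a=cv2.imread('pics/s10.png').astype(int);b=cv2.imread('pics/s8.png').astype(int)
# columns across the rod: rows where image differs from reference, per column
d=np.abs(a-b).sum(2)
A=np.array([230.8,127.6]);B=np.array([281.8,144.5])
for u in range(244,292,4):
    v=A[1]+(u-A[0])*(B-A)[1]/(B-A)[0]; r=d[int(v)-12:int(v)+13,u]; print(u,round(v,1),[int(v)-12+i for i in np.flatnonzero(r>60)])
```

```text
244 132.0 [np.int64(122), np.int64(123), np.int64(124), np.int64(125), np.int64(126), np.int64(127), np.int64(128), np.int64(129), np.int64(130), np.int64(131), np.int64(132), np.int64(133), np.int64(134), np.int64(135), np.int64(136), np.int64(137), np.int64(138), np.int64(139), np.int64(140), np.int64(141), np.int64(142), np.int64(143)]
248 133.3 [np.int64(121), np.int64(122), np.int64(123), np.int64(124), np.int64(125), np.int64(126), np.int64(127), np.int64(128), np.int64(129), np.int64(130), np.int64(131), np.int64(133), np.int64(134), np.int64(135), np.int64(136), np.int64(137), np.int64(138), np.int64(139), np.int64(140), np.int64(141), np.int64(142), np.int64(143), np.int64(144), np.int64(145)]
252 134.6 [np.int64(122), np.int64(123), np.int64(124), np.int64(125), np.int64(126), np.int64(127), np.int64(128), np.int64(129), np.int64(130), np.int64(131), np.int64(132), np.int64(133), np.int64(135), np.int64(136), np.int64(137), np.int64(138), np.int64(139), np.int64(140), np.int64(141), np.int64(142)]
256 136.0 [np.int64(123), np.int64(124), np.int64(125), np.int64(126), np.int
[... 1121 characters left out ...]
4(139), np.int64(140), np.int64(141), np.int64(143), np.int64(144), np.int64(145)]
280 143.9 [np.int64(131), np.int64(132), np.int64(133), np.int64(134), np.int64(135), np.int64(136), np.int64(137), np.int64(138), np.int64(139), np.int64(140), np.int64(141), np.int64(142), np.int64(143), np.int64(144), np.int64(145)]
284 145.2 [np.int64(133), np.int64(134), np.int64(135), np.int64(136), np.int64(137), np.int64(138), np.int64(139), np.int64(140), np.int64(141), np.int64(142), np.int64(143), np.int64(144), np.int64(145)]
288 146.6 [np.int64(134), np.int64(135), np.int64(136), np.int64(137), np.int64(138), np.int64(139), np.int64(140), np.int64(141), np.int64(142), np.int64(143), np.int64(144)]
```

```bash
python3 -c "
from cell import env
print(env.sign_off())"
```

```text
the job is handed in; nothing more can be done
None
```

The job is handed in at about 23 s of the 64 s allowed, though sign-off gave no verdict: the cap hangs on the drip peg, the dipstick went down the tube to a firm stop (about 15 N, 3 mm short of my estimate; I took this as the collar on the rim) and came right out, it is now held level, scale up, about 110 mm above the rests over the tray, and the bystanders did not move.

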